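# Rock the slope gauge on the test stud and hold it on the mark

### The job

Check the slope gauge before it is used on the holding cabinets: lift it off its rest by its black grip and set it down level, with the middle of its bar squarely across the high ridge of the brass stud, pressing the sprung stud in gently a few millimetres without bottoming it. Then rock the gauge on the stud until its swinging pointer settles on the red mark, and finish while still holding it there, gripped, pressed on the stud and steady, for the inspector to read; do not let go or put it down. Leave the red mark where it is set on the dial, and leave the pan, timer, jar and screwdriver alone.

Things in the scene. Friction and masses are not known exactly. Their poses are not given: they have to be found in the camera images.
- gauge: pendulum slope gauge, 0.35 kg, 172 mm tall: flat aluminium base bar 36 (x) x 140 (y) x 12 (z) mm, above it a round dial housing (blue rim, white face, 104 mm across, 24 mm thick, centre 72 mm above the underside), on top a square black rubber grip 26 x 26 mm, from 122 to 172 mm above the underside. Origin: centre of the underside of the bar; z up, x out of the dial face, y along the bar. It starts standing upright on its rest, dial facing roughly away from the robot
- gauge_grip (a point): where to grip the gauge: middle of the black grip, 150 mm above the underside of the bar, axes as the gauge's
- gauge_foot (a point): centre of the underside of the gauge's base bar, axes as the gauge's
- pointer (a joint): angle of the swinging black pointer on the dial, rad. 0 = along the gauge's own -z (straight down on the dial, at the long black tick); positive = towards the gauge's +y (to the right when one looks at the dial face). The pointer hangs plumb, so leaning the top of the gauge towards its +y by an angle makes it read plus that angle once it stops swinging; it is lightly damped and takes about 1 s to settle
- mark (a joint): angle on the dial of the red mark, rad, same zero and sign as the pointer; stiff, preset by someone, between 0.15 and 0.32; leave it
- pointer_tip (a point): tip of the pointer, 40 mm from the dial's centre; its z axis runs from the tip to the dial's centre
- mark_tab (a point): the red mark at the dial's edge, 5.6 mm wide (about 8 degrees of the dial), point 40 mm from the dial's centre; its z axis runs towards the dial's centre
- rest: fixed flat rest with a black rubber top, 80 (x) x 170 (y) x 10 mm high, on which the gauge starts; origin at the centre of its underside. It and the test block may lie on either side
- block: fixed steel test block 80 x 80 x 40 mm that carries the brass stud; origin at the centre of its underside, z up. The ridges of the stud run along the block's x, so the gauge's bar goes along the block's y (gauge x along block x)
- stud_top (a point): middle of the top of the high brass ridge: 70 mm above the table when not pressed, over the block's centre; moves down with the stud. The high ridge is a cylinder of 12 mm radius, 40 mm long along the block's x (its axis is 12 mm below this point); a second, equal ridge lies 22 mm to the block's +y and 9 mm lower, clear of a bar rocked up to 0.38 rad to that side
- stud (a joint): how far the sprung stud is pressed down, m: 0 = free, 0.014 = bottomed; about 0.4 N to start it plus 0.8 N per mm
- pan: amber plastic food pan 110 x 170 x 60 mm with a handle, a bystander; origin at the centre of its underside
- timer: small grey kitchen timer 45 x 60 x 22 mm lying flat, a bystander; origin at the centre of its underside
- jar: closed jar, 56 mm across, 90 mm tall, a bystander; origin at the centre of its underside
- driver: screwdriver lying on the counter, a bystander; origin at the middle of its length
Not all that is in view belongs to the job. Of the things that look like the gauge, the smallest one is meant. What is shaped like the block but orange is not meant.

How it is judged:
By the outcome, as a careful person would: the job done as asked, in the order asked, and still so for the second after the job is handed in, while the arm keeps its last pose, push and grip.
It also fails if it takes over 42 s, if anything falls off the work surface, if the arm or the gripper's body presses on something with over 40 N, if the wrist force passes 120 N, or if a joint passes its speed limit or range.

### The arm

A 6-joint arm with a two-finger parallel gripper is mounted at the origin on the work surface. World frame = base frame: x ahead of the robot, y to its left, z up, the work surface at z = 0. Lengths are in mm, angles in degrees, forces in N, time in s.
With the tool pointing down it reaches from about 200 to 875 mm from the base axis. Payload 3.4 kg.
Tool frame: the origin (TCP) lies where the fingers leave the gripper's body, on its centre line; the fingertips stand 97 mm ahead of it and the grasp point (between the pads) lies 78 mm ahead of it; z points along the fingers, y is the direction in which the jaws open and shut (so a half turn about z gives the same grasp; the last joint's range is limited). The gripper opens to 94 mm and grips with 3 to 60 N. Pads are 16 mm wide; open, the fingers measure 119 mm over their backs; the gripper's body (75 mm by 177 mm) begins 78 mm behind the grasp point.
Start: joints at [-71.161, 15.808, 86.224, -0, 77.962, -6.933], TCP at [250.003, -517.835, 302.693] pointing down, gripper open.
Joint ranges: [-165.64, 165.64], [-43.16, 119.46], [12.63, 154.43], [-67.54, 247.53], [6.08, 155.33], [-154.97, 154.97]. Speed limits (degrees/s): [147.25, 147.25, 180, 180, 180, 180].

### API

Orientations are given as a 3x3 rotation matrix whose columns are the frame's x, y, z axes.
In Python, from plant import arm gives the robot as it stands. Calls block until the motion is done:
- arm.move_to(position, orientation): joint-space move of the TCP to a pose.
- arm.line_to(position, vel=150, ori=None): straight line of the TCP; ori=None keeps the orientation; vel is the mean speed in mm/s.
- arm.move_joints(angles): joint-space move.
- arm.command_gripper(opening, squeeze=None): opening from 0.0 (shut) to 1.0 (fully open); squeeze is the grip in N (None keeps the last); returns when the fingers have stopped.
- arm.sleep(seconds).
- arm.ik(position, orientation): joint angles nearest the present ones, or None.
- arm.snapshot(name): name is "scene" or "side" or "wrist"; returns a dict with "pixels" (480x640x3 uint8, red, green, blue), "fovy" (degrees; the focal length in pixels is half the picture's height over the tangent of half this angle, whatever the lens; pixels are square), "cx", "cy" (the principal point, pixels), "R" (3x3) and "t" (3): a world point X has camera coordinates R X + t. Camera axes: x right, y down, z forward; pixel columns grow to the right and rows downward; lengths in mm; the calibration is good to about 2 mm. A picture is of the moment at which its call begins. There is no depth.
A pose or a line that the arm cannot do raises arm.MotionError and nothing moves.
- arm.sign_off(): hands the job in, once; it reports no verdict.
Trained networks look in a picture, given as the dict that the camera call returned (one of the last four; its "shot" number tells which), for a name from the list of things; names that differ only in an ending like _2 or _b are one class to them, and where a whole thing is asked for, a point or a joint stands for the part that bears it (a point fixed in the world has none). Each returns a list of dicts, best first, with "score" (0 to 1); they miss things now and then, are a little off and sometimes report something else, mostly with a low value. They report only what shows in the picture. A call takes as long as a camera call. They do not tell look-alikes from the thing itself.
- arm.trace(picture, name): "pixels" (480x640 bool, what is visible of it) and "xy" ([column, row] in pixels, amid what is visible of it).
Readings, each from a call of its own:
- arm.read_clock(): time.
- arm.read_joints(): joint angles.
- arm.read_dq(): joint speeds.
- arm.read_joint_torque(): joint torques, N m.
- arm.read_tcp_pos(): TCP position.
- arm.read_eef_rot(): TCP orientation.
- arm.read_contact_force(): force on the tool from outside, world axes, zero at the start.
- arm.read_torque(): the same for the moment, N m.
- arm.read_finger_gap(): opening from 0.0 (shut) to 1.0 (fully open).
Only numpy, scipy, OpenCV 4.12 (cv2) and the standard library are available. Lean on these libraries where they do the work, as an engineer would, in place of code of your own. Each camera call takes 0.05 s, during which the arm holds its last target. There are 200 camera calls.

## Working session

There is one attempt and no reset: what is moved stays moved. The work goes in short steps, each a Python script; the robot and the scene stay as the last script left them, time stands still between calls to the robot, and variables do not carry over. Pictures are saved under pics/ and viewed, about 8 in all and at most 12, crops included, and the job is handed in when it is done.

```bash
ls; mkdir -p pics
cat > h.py <<'E'
import numpy as np, cv2
from plant import arm
def save(s,n,crop=None,scale=1):
    p=s["pixels"]
    if crop: p=p[crop[1]:crop[3],crop[0]:crop[2]]
    p=cv2.resize(p,None,fx=scale,fy=scale,interpolation=cv2.INTER_CUBIC)
    cv2.imwrite(f"pics/{n}.png",p[:,:,::-1])
def K(s):
    f=240/np.tan(np.radians(s["fovy"])/2); return f,s["cx"],s["cy"]
def ray(s,uv):
    f,cx,cy=K(s); R=np.array(s["R"]);t=np.array(s["t"])
    d=R.T@np.array([(uv[0]-cx)/f,(uv[1]-cy)/f,1]); return -R.T@t,d
def onz(s,uv,z):
    c,d=ray(s,uv); return c+d*(z-c[2])/d[2]
def proj(s,X):
    f,cx,cy=K(s); c=np.array(s["R"])@np.array(X)+np.array(s["t"]); return np.array([cx+f*c[0]/c[2],cy+f*c[1]/c[2]])
E
python3 - <<'E'
from h import *
a=arm.snapshot("scene");b=arm.snapshot("side")
for s,n in((a,"scene"),(b,"side")):
    save(s,n); print(n,s["fovy"],s["cx"],s["cy"],"cam",ray(s,(320,240))[0].round())
    for k in("gauge","block","rest","pan"):
        for r in arm.trace(s,k): print(k,round(r["score"],2),np.round(r["xy"]),r["pixels"].sum())
print(arm.read_clock())
E
```

```text
pics
scene 45.92654772392731 318.9911770628512 236.25407738485237 cam [1515. -352. 1197.]
gauge 0.78 [456. 267.] 3345
gauge 0.63 [373. 182.] 1199
block 0.97 [248. 302.] 950
block 0.58 [265. 342.] 1198
rest 0.91 [394. 241.] 517
rest 0.59 [322. 262.] 324
pan 0.92 [362. 329.] 3613
side 43.28680863039087 311.8702784271481 247.9407957148596 cam [ 76. 958. 895.]
gauge 0.82 [278. 349.] 2549
gauge 0.8 [176. 327.] 6408
gauge 0.76 [384. 372.] 6388
block 0.88 [330. 229.] 1001
block 0.77 [283. 219.] 969
rest 0.81 [287. 391.] 1405
rest 0.54 [331. 221.] 287
pan 0.91 [217. 260.] 3795
0.5
```

View pics/scene.png

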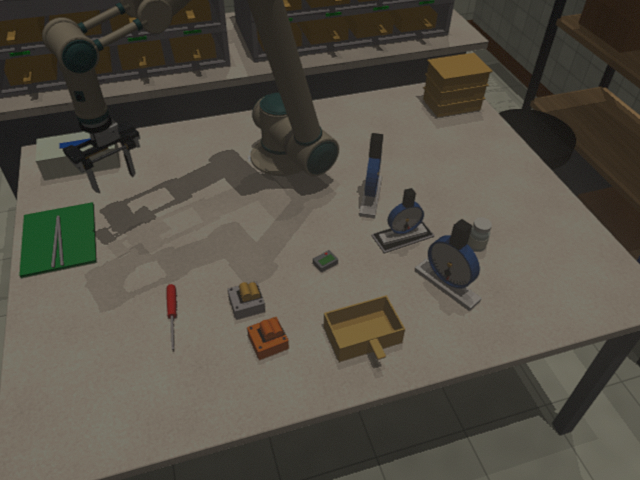

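View pics/side.png

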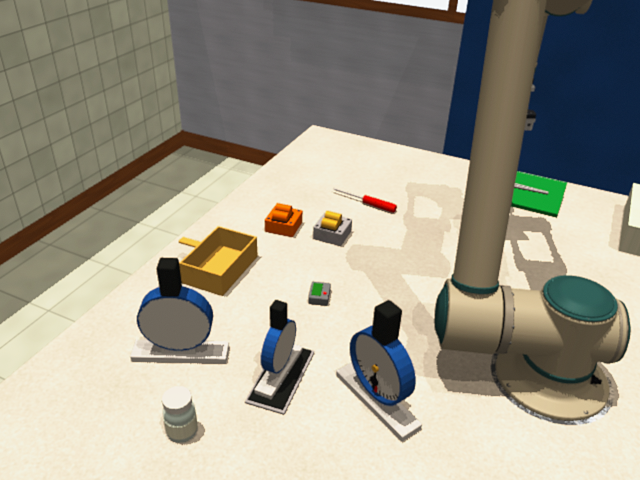

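Scene: gauge look-alikes are at (374,175), (405,218) and (455,262). The smallest, standing on the black rest, is (405,218), or (280,340) in side. The block is the grey one at (247,300), not the orange one at (267,337). Side agrees with this.

Run:
```python
from h import *
a=arm.snapshot("scene");b=arm.snapshot("side")
def tri(u,v):
    c1,d1=ray(a,u);c2,d2=ray(b,v)
    s=np.linalg.lstsq(np.c_[d1,-d2],c2-c1,rcond=None)[0]; p,q=c1+s[0]*d1,c2+s[1]*d2
    return ((p+q)/2).round(),np.linalg.norm(p-q).round(1)
print("grip",tri((408.5,199),(278.5,314)),"stud",tri((249,290),(330,220)))
def im(s,c,sc): return cv2.resize(s["pixels"][c[1]:c[3],c[0]:c[2]],None,fx=sc,fy=sc,interpolation=cv2.INTER_CUBIC)
A=im(a,(360,180,440,255),4.0);B=im(b,(235,285,325,415),2.3077)
C=im(a,(220,270,300,345),4.0);
D=im(b,(300,200,360,250),5)
h=300
r=lambda x:cv2.resize(x,(int(x.shape[1]*h/x.shape[0]),h))
t=np.hstack([r(A),r(B)]);u=np.hstack([r(C),r(D)]);w=max(t.shape[1],u.shape[1])
p=lambda x:np.pad(x,((0,0),(0,w-x.shape[1]),(0,0)))
cv2.imwrite("pics/crops.png",np.vstack([p(t),p(u)])[:,:,::-1])
```

```text
grip (array([483., 240., 156.]), np.float64(2.4)) stud (array([ 592., -236.,   55.]), np.float64(4.5))
```

View pics/crops.png

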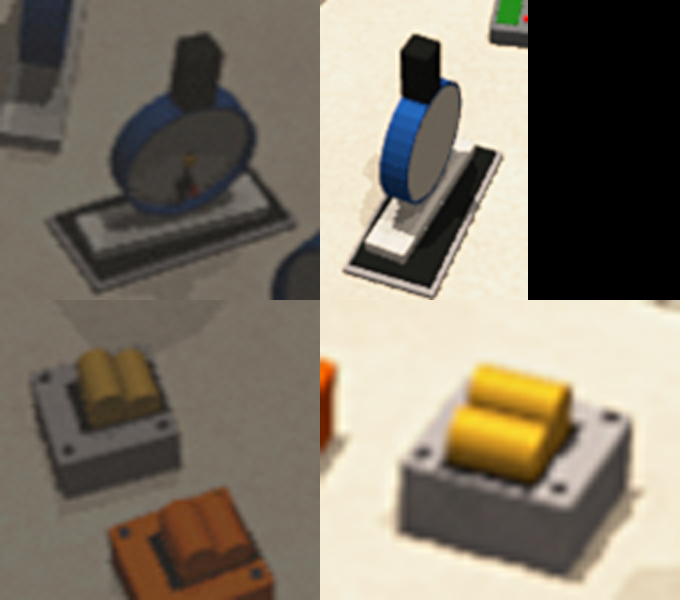

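Crop: the small gauge stands on the black rest with its red mark right of the pointer. The grey block has its high ridge on the −y side (left in scene), low ridge towards +y. Next: look at the block from close with the wrist camera.

Run:
```python
from h import *
a=arm.snapshot("scene")
q=[onz(a,u,10) for u in((372,235),(384.2,252.7),(434,236.2))]; print("rest",np.round(q,0).tolist(), "yaw",np.degrees(np.arctan2(*(q[2]-q[1])[:2])), "len",np.linalg.norm(q[2]-q[1]),np.linalg.norm(q[0]-q[1]))
for n,g in(("g1",(376,140)),("g3",(461,233))): print(n,onz(a,g,220).round())
R=np.array(arm.read_eef_rot()); t=np.array(arm.read_tcp_pos()); print(R.round(3).tolist())
w=arm.snapshot("wrist"); Rw=np.array(w["R"]);c=ray(w,(0,0))[0]
print("cam in tool",(R.T@(c-t)).round(1),"axes",(R.T@Rw.T).round(3).tolist(),w["fovy"])
off=R.T@(c-t)
# put camera above block, TCP z 300
D=np.diag([1.,-1,-1]) if R[0,0]>0 else np.diag([-1.,1,-1])
p=np.array([592,-236,0])-D@off; p[2]=330
print(p, arm.ik(p,D)); arm.move_to(p,D)
w=arm.snapshot("wrist"); save(w,"wblock"); print(arm.read_clock())
for k in("block","stud"):
    for r in arm.trace(w,k): print(k,r["score"],r["xy"],onz(w,r["xy"],40).round(1))
```

```text
rest [[455.0, 157.0, 10.0], [531.0, 165.0, 10.0], [511.0, 330.0, 10.0]] yaw -6.751197243757604 len 166.27007344229455 76.44858157988982
g1 [286. 216. 220.]
g3 [698. 277. 220.]
[[0.901, 0.435, 0.0], [0.435, -0.901, -0.0], [-0.0, 0.0, -1.0]]
cam in tool [ 67.   -1.1 -81.7] axes [[-0.001, -0.973, -0.231], [1.0, -0.0, -0.001], [0.001, -0.231, 0.973]] 70.5708493129588
[ 524.95574082 -237.10057652  330.        ] [-3.12266628e+01  1.51111374e+01  8.33343390e+01 -2.54444375e-14
  8.15545236e+01  5.87733372e+01]
2.2167
block 0.91 [328.8, 160.2] [ 593.6 -244.7   40. ]
block 0.78 [306.0, 40.1] [ 708.6 -221.8   40. ]
stud 0.93 [321.3, 162.9] [ 590.8 -236.7   40. ]
stud 0.87 [295.2, 22.2] [ 724.3 -211.4   40. ]
```

View pics/wblock.png

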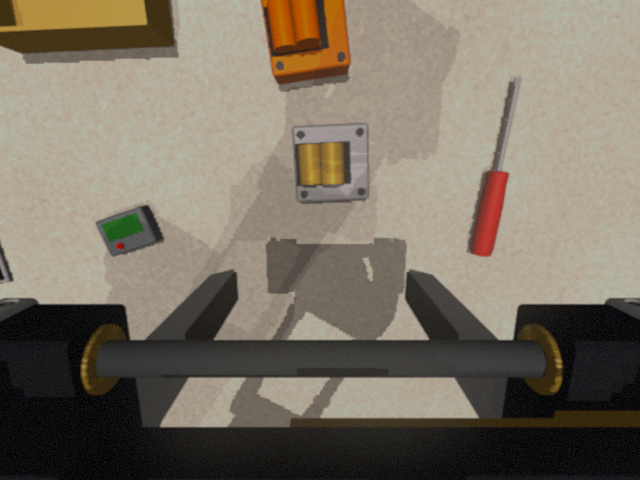

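Wrist: grey block's top corners are near (293,126), (367,124), (369,199), (297,203). Low ridge is at x≈309 (+y side), high ridge at x≈332. The rest and gauge readings agree. Now an oblique close view of the dial.

Run:
```python
from h import *
w=arm.snapshot("wrist")
g=cv2.cvtColor(w["pixels"],cv2.COLOR_RGB2GRAY)
c=np.float32([[293,126],[367,124],[369,199],[297,203]]).reshape(-1,1,2)
c=cv2.cornerSubPix(g,c,(4,4),(-1,-1),(3,50,.01)).reshape(-1,2)
P=np.array([onz(w,u,40) for u in c]);print(c.round(1).tolist(),P.round(1).tolist(),"ctr",P.mean(0).round(1))
print("sides",[np.linalg.norm(P[i]-P[i-1]).round(1) for i in range(4)],"yaw",[np.degrees(np.arctan2(*(v[::-1]))).round(2) for v in((P[0]-P[3])[:2],(P[1]-P[2])[:2])],[np.degrees(np.arctan2(-v[0],v[1])).round(2) for v in((P[0]-P[1]),(P[3]-P[2]))])
print("ridge",onz(w,(332,163.5),70).round(1))
off=np.array([67,-1.1,-81.7])
d=np.array([.6,-.55,.6]);d/=np.linalg.norm(d); cam=np.array([495,244,90])+300*d
# tool frame: camera axes in tool -> R_tool
Cz=-d; Cx=np.cross([0,0,-1],Cz); 
A=np.array([[-.001,-.973,-.231],[1,0,-.001],[.001,-.231,.973]]) # cols cam axes in tool
for s in(1,-1):
    x=s*np.cross(Cz,[0,0,1.]);x/=np.linalg.norm(x);W=np.c_[x,np.cross(Cz,x),Cz]
    U,_,V=np.linalg.svd(W@A.T);R=U@V; p=cam-R@off; j=arm.ik(p,R); print(s,p.round(),R[:,2].round(2),None if j is None else np.round(j,1))
    if j is not None: arm.move_to(p,R);break
w=arm.snapshot("wrist"); save(w,"wdial"); print(arm.read_clock())
np.savez("wdial.npz",pixels=w["pixels"],R=w["R"],t=w["t"],fovy=w["fovy"],cx=w["cx"],cy=w["cy"])
for k in("pointer_tip","mark_tab","gauge_grip","pointer","mark","gauge"):
    for r in arm.trace(w,k): print(k,r["score"],r["xy"],r["pixels"].sum())
```

```text
[[292.3999938964844, 126.4000015258789], [366.70001220703125, 123.30000305175781], [365.29998779296875, 199.6999969482422], [298.70001220703125, 201.8000030517578]] [[627.7, -206.9, 40.0], [630.7, -284.2, 40.0], [551.5, -284.9, 40.0], [549.4, -212.2, 40.0]] ctr [ 589.8 -247.1   40. ]
sides [np.float64(78.6), np.float64(77.3), np.float64(79.2), np.float64(72.8)] yaw [np.float64(3.85), np.float64(0.54)] [np.float64(2.17), np.float64(1.7)]
ridge [ 590.2 -247.5   70. ]
1 [638. 115. 174.] [-0.68  0.62 -0.39] [ -9.4  50.9  66.1  35.8 120.6 -55.6]
4.1583
pointer_tip 0.74 [313.0, 263.9] 259
pointer_tip 0.72 [199.0, 182.9] 141
mark_tab 0.19 [301.5, 245.8] 14167
gauge_grip 0.92 [548.3, 277.7] 16887
pointer 0.75 [315.9, 263.6] 355
pointer 0.65 [485.3, 229.1] 3456
pointer 0.52 [201.1, 182.0] 151
gauge 0.91 [296.6, 246.5] 13831
gauge 0.58 [178.5, 159.9] 11140
```

```bash
sleep 0.1
```

```text
(no output)
```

View pics/wdial.png

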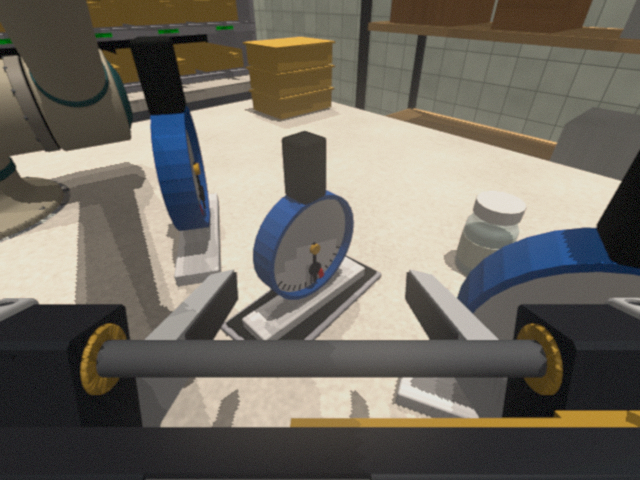

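Wrist: the small gauge is upright at centre, dial about (304,243), grip top about (304,135), with pointer and red mark near (318,268). Zooming in on this picture.

Run:
```python
from h import *
s=np.load("wdial.npz"); 
p=s["pixels"].copy()
A=cv2.resize(p[125:345,215:390],None,fx=2.6,fy=2.6,interpolation=cv2.INTER_CUBIC)
B=cv2.resize(p[232:302,270:345],None,fx=4.5,fy=4.5,interpolation=cv2.INTER_CUBIC)
B=cv2.convertScaleAbs(B,alpha=1.5)
im=np.zeros((572,800,3),np.uint8); im[:572,:455]=A; im[:315,455:455+338]=B
cv2.imwrite("pics/dial2.png",im[:,:,::-1])
h=cv2.cvtColor(p,cv2.COLOR_RGB2HSV)
m=((h[...,0]<8)|(h[...,0]>172))&(h[...,1]>120)&(h[...,2]>60); m[:232]=0;m[302:]=0;m[:,:270]=0;m[:,345:]=0
v,u=np.nonzero(m);print("red",len(u),u.mean(),v.mean())
```

```text
red 30 320.5 272.2
```

View pics/dial2.png

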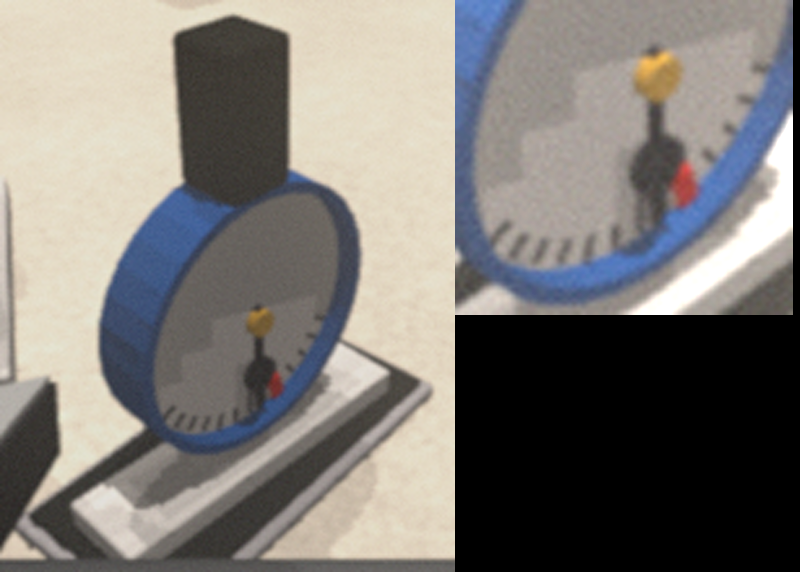

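```bash
cat > fit.py <<'E'
from h import *
from scipy.optimize import least_squares
s={k:v for k,v in np.load("wdial.npz").items()}
a=lambda x,y:(215+x/2.6,125+y/2.6); b=lambda x,y:(270+(x-455)/4.5,232+y/4.5)
pts=[((-13,-13,172),a(176,38)),((-13,13,172),a(233,15)),((13,13,172),a(289,36)),((13,-13,172),a(234,55)),
((-18,-70,12),a(72,505)),((18,70,12),a(388,372)),((18,-70,12),a(128,556))]
def W(p,X): c,n=np.cos(p[2]),np.sin(p[2]); return np.array([p[0]+c*X[0]-n*X[1],p[1]+n*X[0]+c*X[1],10+X[2]])
f=lambda p:np.concatenate([proj(s,W(p,X))-u for X,u in pts])
r=least_squares(f,[483,243,.1]);print(r.x[:2].round(1),np.degrees(r.x[2]).round(2));print(r.fun.reshape(-1,2).round(1).tolist())
for nm,u in(("hub",b(658,78)),("red",b(685,186)),("redpix",(320.5,272.2)),("bob",b(657,168)),("tip",b(645,243))):
    for xo in(12,14,18):
        c,d=ray(s,u);p=r.x;n=np.array([np.cos(p[2]),np.sin(p[2]),0]);o=np.array([p[0],p[1],82])
        X=c+d*((o+n*xo-c)@n)/(d@n)-o; y=X@[-n[1],n[0],0];print(nm,xo,y.round(1),X[2].round(1),"ang",np.degrees(np.arctan2(y,-X[2])).round(1),"r",np.hypot(y,X[2]).round(1))
E
python3 fit.py
```

```text
[481.7 242.3] 2.49
[[-2.9, -3.0], [0.8, -2.1], [3.1, -2.2], [-1.4, -0.6], [-1.4, 0.0], [1.4, -0.1], [0.7, 2.9]]
hub 12 -1.9 1.9 ang -134.8 r 2.7
hub 14 -3.9 4.1 ang -136.4 r 5.6
hub 18 -7.7 8.3 ang -137.1 r 11.4
red 12 5.7 -31.4 ang 10.3 r 31.9
red 14 3.7 -28.9 ang 7.3 r 29.1
red 18 -0.3 -23.8 ang -0.8 r 23.8
redpix 12 4.9 -29.4 ang 9.4 r 29.8
redpix 14 2.9 -26.9 ang 6.1 r 27.1
redpix 18 -1.1 -21.9 ang -2.9 r 22.0
bob 12 -2.5 -21.3 ang -6.8 r 21.4
bob 14 -4.4 -18.9 ang -13.2 r 19.4
bob 18 -8.3 -14.1 ang -30.5 r 16.3
tip 12 -6.3 -40.0 ang -9.0 r 40.5
tip 14 -8.2 -37.4 ang -12.4 r 38.3
tip 18 -11.9 -32.1 ang -20.4 r 34.3
```

```bash
cat >> h.py <<'E'
def Rz(d): r=np.radians(d); return np.array([[np.cos(r),-np.sin(r),0],[np.sin(r),np.cos(r),0],[0,0,1]])
def Rx(d): r=np.radians(d); return np.array([[1,0,0],[0,np.cos(r),-np.sin(r)],[0,np.sin(r),np.cos(r)]])
D=np.diag([1.,-1,-1])
E
python3 - <<'E'
from h import *
R=Rz(2.5)@D
arm.line_to([740,20,300],vel=250)
arm.move_to([482,242,370],R)
w=arm.snapshot("wrist"); save(w,"pre")
print(arm.read_joints(),arm.read_contact_force())
arm.line_to([482,242,238],vel=120)
arm.command_gripper(0.0,squeeze=35); arm.sleep(.2)
print(arm.read_finger_gap()*94,arm.read_contact_force(),arm.read_torque())
arm.line_to([482,242,330],vel=120); arm.sleep(.3)
print(arm.read_finger_gap()*94,arm.read_contact_force(),arm.read_torque(),arm.read_clock(),arm.read_tcp_pos())
a=arm.snapshot("scene");b=arm.snapshot("side")
A=cv2.resize(a["pixels"][110:270,330:490],(480,480),interpolation=cv2.INTER_CUBIC)
B=cv2.resize(w["pixels"],(320,240))
im=np.zeros((480,800,3),np.uint8);im[:,:480]=A;im[:240,480:]=B
im[240:,480:]=cv2.resize(b["pixels"][220:400,180:420],(320,240),interpolation=cv2.INTER_CUBIC)
cv2.imwrite("pics/lift.png",im[:,:,::-1])
E
```

```text
[1.92386997e+01 1.09888471e+01 8.33653607e+01 3.29839061e-03
 8.56838032e+01 1.06751442e+02] [-0.567651    0.78181244 -0.43412986]
25.61404295527568 [ 0.5793667  -1.56552564 -0.07338011] [-0.11532896 -0.09056153 -0.00056734]
25.303337551888294 [ 1.15700288  0.1370482  -4.69450195] [ 0.03316495 -0.02467188 -0.04702754] 11.2583 [481.88019712 241.94991133 329.45502991]
```

View pics/lift.png

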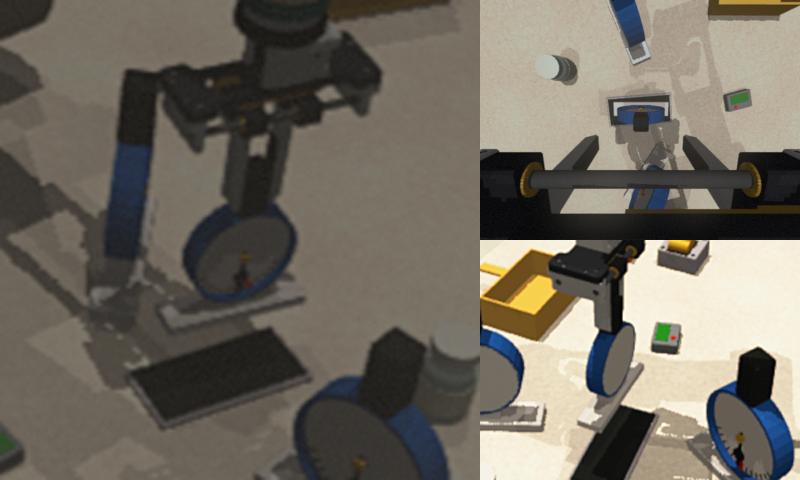

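Crop: the gauge is held upright clear of the rest, and nothing else was disturbed. Now onto the stud, level.

```bash
cat > comp.py <<'E'
from h import *
def comp(n,c=(200,180,300,340)):
    a=arm.snapshot("scene");b=arm.snapshot("side")
    u=proj(a,[590,-247,100]);v=proj(b,[590,-247,100])
    f=lambda s,u,h,sc:cv2.resize(s["pixels"][max(0,int(u[1])-h):int(u[1])+h,int(u[0])-h:int(u[0])+h],(400,400),interpolation=cv2.INTER_CUBIC)
    im=np.hstack([cv2.convertScaleAbs(f(a,u,50,4),alpha=1.5),f(b,v,50,4)]); cv2.imwrite(f"pics/{n}.png",im[:,:,::-1]); print("orig",u.astype(int)-50,v.astype(int)-50)
    return a,b
E
python3 - <<'E'
from comp import *
R=Rz(2)@D
arm.line_to([482,242,390],vel=200)
arm.line_to([590,-247.3,390],vel=250,ori=R)
arm.line_to([590,-247.3,312],vel=120); arm.sleep(.4)
f0=np.array(arm.read_contact_force());t0=np.array(arm.read_torque());print(f0,t0,arm.read_tcp_pos())
for z in(300,297,295,293):
    arm.line_to([590,-247.3,z],vel=40); arm.sleep(.15)
    print(z,np.array(arm.read_tcp_pos()).round(1),(np.array(arm.read_contact_force())-f0).round(2),(np.array(arm.read_torque())-t0).round(3))
np.savez("z.npz",f0=f0,t0=t0)
a,b=comp("level")
for s in(a,b):
    for k in("pointer_tip","mark_tab","stud"):
        for r in arm.trace(s,k)[:3]: print(k,round(r["score"],2),r["xy"],r["pixels"].sum())
print(arm.read_clock())
E
```

```text
[ 0.0572489  -0.08670623 -4.90720036] [0.07774545 0.05155793 0.00602211] [ 590.06411755 -247.34875047  312.37136996]
300 [ 590.1 -247.4  300.2] [0.88 1.14 0.91] [-0.06  -0.058 -0.053]
297 [ 590.2 -247.4  297.2] [ 0.28 -0.24  0.34] [-0.136 -0.166 -0.087]
295 [ 590.1 -247.4  295.3] [ 0.2  -0.95  2.19] [-0.132 -0.237  0.022]
293 [ 590.1 -247.4  293.3] [0.02 0.15 4.81] [-0.087 -0.263  0.017]
orig [193 229] [284 152]
pointer_tip 0.55 [243.1, 279.1] 24
pointer_tip 0.43 [449.1, 272.1] 63
pointer_tip 0.41 [242.9, 275.9] 1987
stud 0.67 [242.7, 279.0] 26
stud 0.62 [269.0, 329.2] 347
stud 0.41 [244.3, 293.2] 137
pointer_tip 0.71 [375.2, 378.7] 107
stud 0.79 [282.6, 208.5] 281
17.3667
```

View pics/level.png

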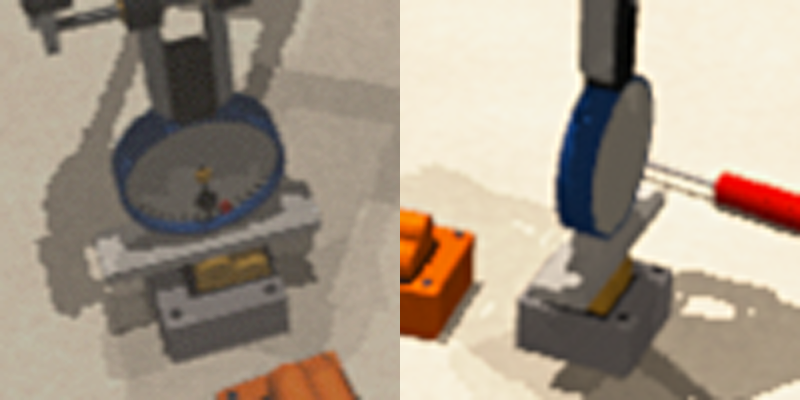

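Crop: the bar is level across the stud. Its front lower edge runs (103,282)–(322,225) with the high ridge end near (213,268), so it looks central. Mark is at (225,207) right of the bob at (206,200), hub at (203,174). Next: check this against geometry and measure the mark.

```bash
cat > meas.py <<'E'
from comp import *
def red(n=3):
    out=[];S=None
    for _ in range(n):
        a=arm.snapshot("scene"); u0=proj(a,[602,-247,110]).astype(int)
        p=a["pixels"][u0[1]-35:u0[1]+25,u0[0]-30:u0[0]+30].astype(float)
        S=p if S is None else S+p
    return a,S/n,u0-[30,35]
def dialframe(th,yaw=2,foot=(590,-247.3,65.3)):
    G=Rz(yaw)@Rx(-th); piv=np.array(foot)-[0,0,12]
    return G, piv+G@[0,0,84]
def angs(a,u,th,xo,dy=0):
    G,o=dialframe(th); c,d=ray(a,u); n=G[:,0]
    X=G.T@(c+d*((o+n*xo-c)@n)/(d@n)-o); return X[1],X[2]
E
python3 - <<'E'
from meas import *
a,p,o=red(5)
w=np.clip(p[...,0]-1.0*np.maximum(p[...,1],p[...,2])-12,0,None); w[:,:]*=(p[...,2]<.75*p[...,0]) 
# exclude orange/yellow: green high relative to blue
w*=((p[...,1]-p[...,2])<12)
yy,xx=np.nonzero(w>3);print(list(zip(xx+o[0],yy+o[1],w[yy,xx].round()))[:40])
v=(w>3)*w; uy,ux=np.indices(w.shape); 
sel=(abs(ux+o[0]-249)<6)&(abs(uy+o[1]-281)<6); v=v*sel
m=np.array([(v*ux).sum(),(v*uy).sum()])/v.sum()+o;print("red",m)
hw=np.clip(p[...,0]-p[...,2]-35,0,None)*(p[...,1]-p[...,2]>10)*(abs(ux+o[0]-243.7)<5)*(abs(uy+o[1]-272.5)<5)
hub=np.array([(hw*ux).sum(),(hw*uy).sum()])/hw.sum()+o;print("hub",hub)
for xo in(4,8,10,12,14,18): print(xo,"hub",np.round(angs(a,hub,0,xo),1),"red",np.round(angs(a,m,0,xo),1),"bob",np.round(angs(a,(244.5,279),0,xo),1))
og=np.array([193,229])
for X in((18,-70,0),(18,70,0),(20,0,0),(20,22,-9)): print(X,(proj(a,Rz(2)@np.array(X)+[590,-247.3,65.3])-og)*4)
E
```

```text
[(np.int64(248), np.int64(279), np.float64(10.0)), (np.int64(249), np.int64(279), np.float64(20.0)), (np.int64(250), np.int64(279), np.float64(5.0)), (np.int64(248), np.int64(280), np.float64(18.0)), (np.int64(249), np.int64(280), np.float64(24.0)), (np.int64(250), np.int64(280), np.float64(12.0)), (np.int64(248), np.int64(281), np.float64(7.0)), (np.int64(249), np.int64(281), np.float64(19.0))]
red [248.83506944 279.92361111]
hub [242.96527778 271.98611111]
4 hub [-0.1 -3.8] red [ 12.  -38.8] bob [  1.5 -31.2]
8 hub [-0.7  0.9] red [ 11.4 -34. ] bob [  0.9 -26.4]
10 hub [-1.   3.2] red [ 11.  -31.6] bob [  0.6 -24.1]
12 hub [-1.3  5.5] red [ 10.7 -29.2] bob [  0.3 -21.7]
14 hub [-1.6  7.8] red [ 10.4 -26.9] bob [ -0.  -19.3]
18 hub [-2.2 12.5] red [  9.7 -22.1] bob [ -0.6 -14.6]
(18, -70, 0) [105.34533505 286.29225165]
(18, 70, 0) [320.78654802 230.65220658]
(20, 0, 0) [215.10127905 260.5035367 ]
(20, 22, -9) [249.80481029 260.62912581]
```

Geometry agrees: bar ends and ridge are within about 1 px of prediction. Both views put the mark at about 17°. Rock there and look.

```bash
cat >> meas.py <<'E'
def tilt(th,piv=(590,-247.3,53.0),vel=40,yaw=2):
    G=Rz(yaw)@Rx(-th); arm.line_to(np.array(piv)+G@[0,0,240],vel=vel,ori=G@D)
def crop(p,n,o,c,h=18,sc=16):
    x,y=int(c[0]-o[0]),int(c[1]-o[1]); q=p[max(0,y-h):y+h,max(0,x-h):x+h]; print("crop origin",o[0]+max(0,x-h),o[1]+max(0,y-h))
    q=np.clip(q*1.6,0,255).astype(np.uint8); cv2.imwrite(f"pics/{n}.png",cv2.resize(q,None,fx=sc,fy=sc,interpolation=cv2.INTER_CUBIC)[:,:,::-1])
E
python3 - <<'E'
from meas import *
z=np.load("z.npz")
for th in(4.5,9,13,17): tilt(th)
arm.sleep(1.3)
print(np.array(arm.read_tcp_pos()).round(1),(np.array(arm.read_contact_force())-z["f0"]).round(2),arm.read_clock())
a,p,o=red(5)
np.savez("t17.npz",p=p,o=o)
G,c=dialframe(17); u=proj(a,c+G@[9,0,-20]);print(u)
for x,r,t in((7,40,0),(4.5,40,17),(8,0,0)):print(proj(a,c+G@np.array([x,r*np.sin(np.radians(t+0)),-r*np.cos(np.radians(t))])))
crop(p,"t17",o,u)
b=arm.snapshot("side"); print(arm.read_clock())
E
```

```text
[ 587.5 -177.1  282.4] [-0.71  2.94  4.4 ] 21.3
[251.47075112 276.58847953]
[249.55601704 281.50214051]
[253.8706241  280.07844335]
[253.11416984 270.7041845 ]
crop origin 233 258
21.6
```

View pics/t17.png

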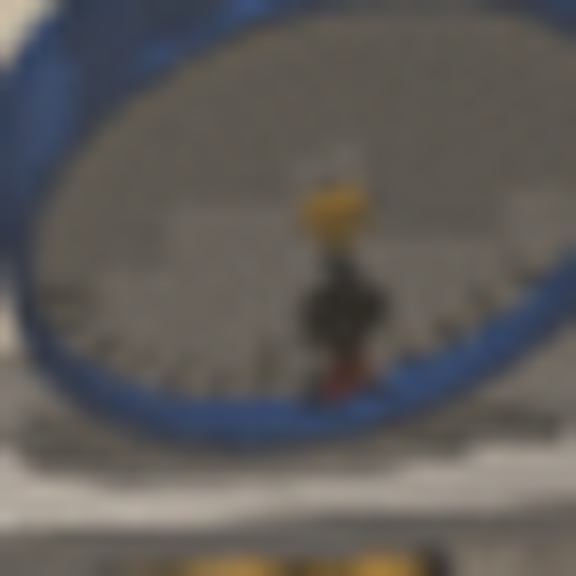

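Crop (16x, origin (233,258)): hub at (337,212), bob at (343,308), red mark at about (345,380), so the mark is nearly on the pointer line. Quantify, and compare small tilt changes.

```bash
cat >> meas.py <<'E'
def three(a,p,o,th):
    G,c=dialframe(th); uy,ux=np.indices(p.shape[:2]); ux=ux+o[0];uy=uy+o[1]
    H=proj(a,c+G@[8,0,0]); M=H+[1.5,10]
    near=lambda C,r:(abs(ux-C[0])<r)&(abs(uy-C[1])<r)
    cen=lambda w:np.array([(w*ux).sum(),(w*uy).sum()])/w.sum()
    hub=cen(np.clip(p[...,0]-p[...,2]-25,0,None)*(p[...,1]-p[...,2]>8)*near(H,4.5))
    g=p.mean(2); B=proj(a,c+G@(np.array([9,0,0])+24*np.array([0,np.sin(np.radians(th)),-np.cos(np.radians(th))])))
    bob=cen(np.clip(45-g,0,None)*near(B,3.5))
    red=np.clip(p[...,0]-np.maximum(p[...,1],p[...,2])-6,0,None)*(p[...,1]-p[...,2]<10)*near(proj(a,c+G@(np.array([4.5,0,0])+39*np.array([0,.3,-.954]))),5)
    return hub,bob,cen(red),(red>3).sum()
def rep(a,p,o,th):
    hub,bob,r,n=three(a,p,o,th); print(th,"hub",hub.round(2),"bob",bob.round(2),"red",r.round(2),n)
    f=lambda u,x:np.array(angs(a,u,th,x))
    for xs in((8,8,4.5),(9,9,6)):
        h,b,m=f(hub,xs[0]),f(bob,xs[1]),f(r,xs[2]); A=lambda v:np.degrees(np.arctan2(v[0],-v[1])).round(1)
        print("  bob ang",A(b-h),"mark ang",A(m-h),"r",np.hypot(*(m-h)).round(1))
E
python3 - <<'E'
from meas import *
z=np.load("z.npz")
d=np.load("t17.npz");a=arm.snapshot("scene");rep(a,d["p"],d["o"],17)
for th in(20,14):
    tilt(th); arm.sleep(1.2); a,p,o=red(6); rep(a,p,o,th); np.savez(f"t{th}.npz",p=p,o=o)
print(arm.read_clock(),(np.array(arm.read_contact_force())-z["f0"]).round(2))
q=[]
for t in(14,17,20):
    d=np.load(f"t{t}.npz");p,o=d["p"],d["o"]; G,c=dialframe(t); u=proj(a,c+G@[9,0,-25]); x,y=(u-o).astype(int)
    q.append(cv2.resize(np.clip(p[y-10:y+10,x-8:x+8]*1.8,0,255).astype(np.uint8),(264,330),interpolation=cv2.INTER_CUBIC))
cv2.imwrite("pics/cmp.png",np.hstack(q)[:,:,::-1])
E
```

```text
17 hub [253.33 270.52] bob [253.99 277.21] red [254.05 280.93] 4
  bob ang 16.7 mark ang 16.5 r 43.9
  bob ang 16.7 mark ang 16.4 r 43.3
20 hub [254.98 270.62] bob [255.5  277.39] red [254.36 280.87] 6
  bob ang 19.0 mark ang 15.1 r 42.3
  bob ang 19.0 mark ang 14.9 r 41.6
14 hub [251.7  270.55] bob [252.3 277.4] red [253.71 280.19] 5
  bob ang 13.1 mark ang 18.1 r 42.2
  bob ang 13.1 mark ang 18.0 r 41.6
25.8917 [-0.99  4.14  3.62]
```

View pics/cmp.png

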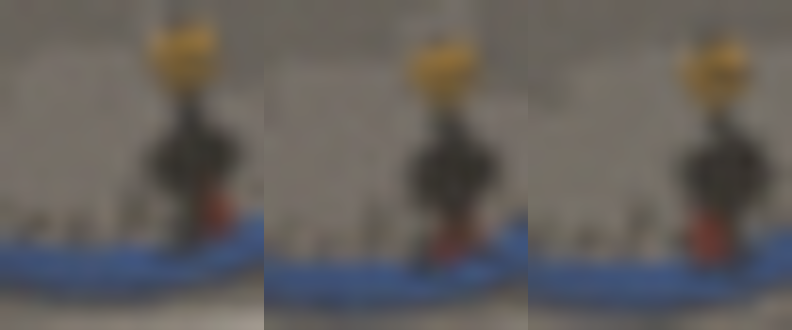

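Crops (tilts 14/17/20): red peeks out right of the pointer at 14° and left at 20°, and lies under it at 17°. The pointer-minus-mark difference (−5.0, +0.2, +3.9) crosses zero at about 17°. Set 17°, settle, check and hand in.

Run:
```python
from meas import *
z=np.load("z.npz")
tilt(17,vel=25); arm.sleep(2.0)
a,p,o=red(6); rep(a,p,o,17)
print((np.array(arm.read_contact_force())-z["f0"]).round(2),np.array(arm.read_tcp_pos()).round(1),arm.read_finger_gap()*94,np.abs(arm.read_dq()).max(),arm.read_clock())
comp("final")
```

```text
17 hub [253.27 270.65] bob [253.87 277.32] red [253.72 281.  ] 6
  bob ang 16.3 mark ang 15.6 r 43.5
  bob ang 16.3 mark ang 15.5 r 42.8
[ 0.48 -1.2   4.55] [ 587.6 -177.1  282.6] 25.764264027087112 0.1269643066822387 28.8417
orig [193 229] [284 152]
```

View pics/final.png

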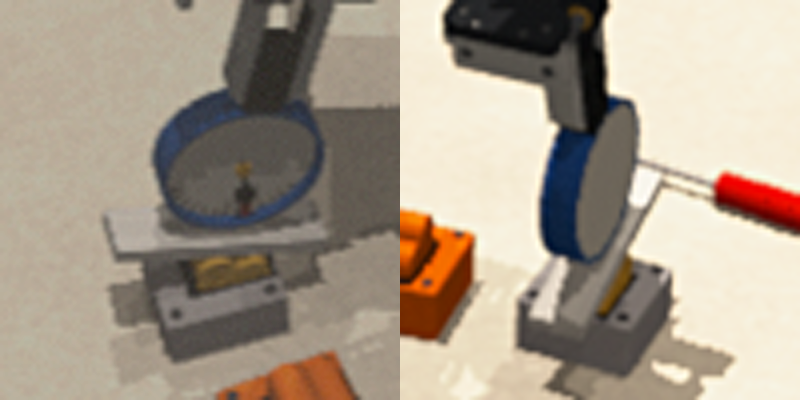

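Final view: bar pressed across the stud and leaned to +y, hub, bob and red mark in one line at (243–247, 170–210), everything steady.

```bash
python3 -c "
from plant import arm
arm.sign_off();print(arm.read_clock())"
```

```text
the job is handed in; nothing more can be done
the job is handed in; nothing more can be done
```

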